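Load and lock the camping carrier

TASK

Get the camping carrier ready: lift each of the closed steel tins to feel whether it is full or empty, for they look alike. Snap every full one onto a hook of the wooden carrier, one to a hook, with the bar of its loop pushed in past the sprung gate so that the gate shuts behind it and the tin stands on the carrier's board; stand every empty one upright on the rubber mat in front of the sink, for refilling. When all the tins are where they belong, push the knob of the carrier's sliding lock, at the middle of its front edge, to the left until it stops. Leave the mug, the pepper mill and the onion alone.

Things in the scene. Friction and masses are not known exactly. Their poses are not given: they have to be found in the camera images.
- tin_a: one of up to four alike plain steel storage tins (it may be absent): closed upright can 60 mm in diameter, 90 mm high, with a big D-shaped loop handle on one side, its eye; origin at the centre of its underside, z up, x axis towards the loop; heavy-bottomed. Full tins weigh 0.38 to 0.52 kg, empty ones 0.10 to 0.16 kg; one or two of those present are full
- tin_a_mid (a point): centre of tin_a, half-way up (45 mm above its underside), x axis towards its loop
- tin_a_bar (a point): middle of the upright outer bar of tin_a's loop, 68 mm from the tin's axis and 43 mm above its underside; the bar is a 7 mm round rod; the loop's two level arms lie 18 and 68 mm above the underside, so the eye is 34 mm deep (between the can and the bar) and 43 mm high
- tin_b: one of up to four alike plain steel storage tins (it may be absent): closed upright can 60 mm in diameter, 90 mm high, with a big D-shaped loop handle on one side, its eye; origin at the centre of its underside, z up, x axis towards the loop; heavy-bottomed. Full tins weigh 0.38 to 0.52 kg, empty ones 0.10 to 0.16 kg; one or two of those present are full
- tin_b_mid (a point): centre of tin_b, half-way up (45 mm above its underside), x axis towards its loop
- tin_b_bar (a point): middle of the upright outer bar of tin_b's loop, 68 mm from the tin's axis and 43 mm above its underside; the bar is a 7 mm round rod; the loop's two level arms lie 18 and 68 mm above the underside, so the eye is 34 mm deep (between the can and the bar) and 43 mm high
- tin_c: one of up to four alike plain steel storage tins (it may be absent): closed upright can 60 mm in diameter, 90 mm high, with a big D-shaped loop handle on one side, its eye; origin at the centre of its underside, z up, x axis towards the loop; heavy-bottomed. Full tins weigh 0.38 to 0.52 kg, empty ones 0.10 to 0.16 kg; one or two of those present are full
- tin_c_mid (a point): centre of tin_c, half-way up (45 mm above its underside), x axis towards its loop
- tin_c_bar (a point): middle of the upright outer bar of tin_c's loop, 68 mm from the tin's axis and 43 mm above its underside; the bar is a 7 mm round rod; the loop's two level arms lie 18 and 68 mm above the underside, so the eye is 34 mm deep (between the can and the bar) and 43 mm high
- tin_d: one of up to four alike plain steel storage tins (it may be absent): closed upright can 60 mm in diameter, 90 mm high, with a big D-shaped loop handle on one side, its eye; origin at the centre of its underside, z up, x axis towards the loop; heavy-bottomed. Full tins weigh 0.38 to 0.52 kg, empty ones 0.10 to 0.16 kg; one or two of those present are full
- tin_d_mid (a point): centre of tin_d, half-way up (45 mm above its underside), x axis towards its loop
- tin_d_bar (a point): middle of the upright outer bar of tin_d's loop, 68 mm from the tin's axis and 43 mm above its underside; the bar is a 7 mm round rod; the loop's two level arms lie 18 and 68 mm above the underside, so the eye is 34 mm deep (between the can and the bar) and 43 mm high
- carrier: wooden carrier, fixed, 172 x 230 mm: a board 10 mm thick on which tins stand, and along its far edge an upright back 110 mm high with a hand slot; two steel snap hooks 120 mm apart stand out level from the back towards the robot. Origin at the middle of the board's underside, x axis from the open front towards the back, z up
- hook_left (a point): point on the left (+y) snap hook's shut gate to push a loop's bar against, 53 mm above the worktop: the height of the loop's middle when the tin stands on the board. The hook lies level. Frame as the carrier's: push along x, within 4 mm of y = 0. The bar must go about 24 mm past this point (up to 27 if off-centre) for the gate to spring shut behind it; the can meets the hook at 33 mm
- gate_left (a joint): sprung gate of the left snap hook, a 6 mm round bar along y across the mouth, hinged at y = -20 mm from the hook's point, free end at y = +7.5 mm beside the hook's nose: 0 shut, up to 1.2 rad swung inward; opens inward only, takes about 4 N at the bar, springs back to 0
- hook_right (a point): point on the right (-y) snap hook's shut gate to push a loop's bar against, 53 mm above the worktop: the height of the loop's middle when the tin stands on the board. The hook lies level. Frame as the carrier's: push along x, within 4 mm of y = 0. The bar must go about 24 mm past this point (up to 27 if off-centre) for the gate to spring shut behind it; the can meets the hook at 33 mm
- gate_right (a joint): sprung gate of the right snap hook, a 6 mm round bar along y across the mouth, hinged at y = -20 mm from the hook's point, free end at y = +7.5 mm beside the hook's nose: 0 shut, up to 1.2 rad swung inward; opens inward only, takes about 4 N at the bar, springs back to 0
- lock (a joint): sliding lock, a flat steel bar with a black knob along the front edge of the carrier's board: metres slid along the carrier's +y (left) from its open end; home against its stop at 0.040; it stays where it is left and needs about 3 N
- lock_knob (a point): middle of the lock's upright black knob (13 mm along the carrier's x, 20 mm along y, 40 mm high, its top 20 mm above this point and 52 mm above the worktop); frame as the carrier's; it stays within 30 mm of the board's middle line, so it is clear of tins at the hooks
- mat: dark rubber mat, fixed, 86 x 240 x 4 mm, lying on the worktop in front of the sink with its long side along y; origin at the middle of its underside
- mug: bystander: pale speckled mug, about 90 mm high, to be left alone
- pepper: bystander: wooden pepper mill, 58 mm wide, 170 mm high, to be left alone
- onion: bystander: onion, about 70 mm, to be left alone

How it is judged:
By the outcome, as a careful person would: the job done as asked, in the order asked, and still so for the second after the job is handed in, with the robot touching nothing.
Of tin_a, tin_b, tin_c, tin_d only 3 to 4 are there at a start; the rules pass over those that are not, and their reading is None.
At some moment in a run one of tin_a, tin_b, tin_c, tin_d may be knocked a few centimetres aside while the robot is not near it.
It also fails if it takes over 200 s, if anything falls off the work surface, if the arm or the gripper's body presses on something with over 40 N, if the wrist force passes 120 N, or if a joint passes its speed limit or range.

ROBOT

A 6-joint arm with a two-finger parallel gripper is mounted at the origin on a cart in front of the work surface, level with it; the furniture and walls round the work are solid. World frame = base frame: x ahead of the robot, y to its left, z up, the work surface at z = 0. Lengths are in m, angles in rad, forces in N, time in s.
With the tool pointing down it reaches from about 0.2 to 0.875 m from the base axis. Payload 3.4 kg.
Tool frame: the origin (TCP) lies midway between the tips of the shut fingers; the grasp point (between the pads) lies 19 mm behind it; z points along the fingers, y is the line along which they close (so a half turn about z gives the same grasp; the last joint's range is limited). The gripper opens to 94 mm and grips with 3 to 60 N. Pads are 16 mm wide; open, the fingers measure 119 mm over their backs; the gripper's body (75 mm by 177 mm) begins 78 mm behind the grasp point.
Start: joints at [1.023, 0.276, 1.505, -0, 1.361, -0.121], TCP at [0.238, 0.523, 0.205] pointing down, gripper open.
Joint ranges: [-2.89, 2.89], [-0.75, 2.08], [0.22, 2.7], [-1.18, 4.32], [0.11, 2.71], [-2.7, 2.7]. Speed limits (rad/s): [2.57, 2.57, 3.14, 3.14, 3.14, 3.14].

INTERFACE

Orientations are given as a unit quaternion [w, x, y, z].
In Python, from plant import manip gives the robot as it stands. The module is installed in compiled form; this text tells all that it offers.
- The arm moves only by the shell command python3 -m pendant 'ROWS' [OPENING]. ROWS is JSON, a list of rows, each a list of 2 entries, a list of its own where there are three numbers: the shift along the tool's x, y, z normalised to -1 to 1, where 1 is 0.2 m, then the turn, a rotation vector about the tool's x, y, z normalised to -1 to 1, where 1 is 2 rad. In form: [[[x, y, z], [ax, ay, az]], ...]. A call has 1 to 5 rows; each row is the pose to reach, as a shift and turn from the pose commanded when the call began, along the tool's axes at that moment; what a row does not reach only later rows make up. A row lasts 1/10 s, in which the tool goes at most 50 mm and 8.59 degrees, less where a joint would pass 70% of its speed; a pose out of reach is approached as far as the arm can. A call with a number of a shift or a turn outside -1 to 1 is refused whole. A call with a gripper value outside its range is refused whole. OPENING is the opening, from 0 (shut) to 1 (fully open), set as the call begins (- or left out, the last holds). The fingers move at their own pace and stop on an object; the grip force is fixed at half the most. Time passes only in rows, so rows that repeat a pose let the fingers close. It gives the time, the measured TCP pose, the force, the opening and the grip force at its end, in the units of the state.
- manip.get_obs(): the state, without advancing time (a new reading comes with each control period).
- manip.camera(name): name is "side" or "top"; returns the picture (480x640x3 uint8, blue, green, red); there is no depth.
- manip.get_calibration(name): a dict with "fov_y" (degrees; the focal length in pixels is half the picture's height over the tangent of half this angle, whatever the lens; pixels are square), "cx", "cy" (the principal point, pixels), "R" (3x3) and "t" (3): a world point X has camera coordinates R X + t. Camera axes: x right, y down, z forward; pixel columns grow to the right and rows downward; lengths in m; the calibration is good to about 2 mm. A picture is of the moment at which its call begins. get_calibration takes no time and is no camera call.
- manip.sign_off(): hands the job in; it is judged then, once.
The state is a dict: "clock": time; "joint_pos": joint angles; "dq": joint speeds; "tau": joint torques, N m; "position": TCP position; "tcp_rot": TCP orientation; "wrist_force": force on the tool from outside, world axes, zero at the start; "torque": the same for the moment, N m; "gripper_width": finger opening in m; "grip_force": force on a finger pad.
Only numpy, scipy, OpenCV 4.12 (cv2) and the standard library are available. Lean on these libraries where they do the work, as an engineer would, in place of code of your own. Each camera call takes 0.05 s, during which the arm holds its last target. There are 200 camera calls.

## Working session

There is one attempt and no reset: what is moved stays moved. The work goes in short steps, Python scripts to look and compute and a shell command to move; the robot and the scene stay as the last step left them, time stands still between calls to the robot, and variables do not carry over. Pictures are saved under pics/ and viewed, at most 14 in all, crops included, and the job is handed in when it is done.

```bash
mkdir -p pics
python3 - <<'E'
from plant import manip
import cv2
o=manip.get_obs(); print(o)
for n in("top","side"):
    cv2.imwrite(f"pics/{n}0.png",manip.camera(n)); print(n,manip.get_calibration(n))
E
```

```text
{'clock': 0.0, 'joint_pos': array([ 1.02297130e+00,  2.76574611e-01,  1.50610083e+00,  1.32805371e-05,
        1.36072404e+00, -1.20985816e-01]), 'dq': array([-0.00012592,  0.00182415, -0.00060211,  0.00136889,  0.00056286,
        0.00026736]), 'tau': array([ 1.98082358e-03, -4.04587197e+01, -2.37227279e+01,  7.04902969e-02,
        3.45727871e-02, -1.54837517e-04]), 'position': array([0.23774201, 0.52292462, 0.20462926]), 'tcp_rot': array([-3.02640299e-04,  2.11804425e-01,  9.77311654e-01, -8.51237776e-04]), 'wrist_force': array([-0.15323851,  0.44028713, -0.10474402]), 'torque': array([-0.00649691, -0.02005045,  0.01810721]), 'grip_force': 0.0, 'gripper_width': 0.09381384785680599}
top {'fov_y': 51.67225968109381, 'cx': 325.05837406630064, 'cy': 238.79342161107115, 'R': array([[ 0.11364252, -0.99348315,  0.00875209],
       [-0.90590195, -0.10723342, -0.40968604],
       [ 0.4079547 ,  0.03862922, -0.9121846 ]]), 't': array([-0.05212138,  0.5153544 ,  1.64125518])}
side {'fov_y': 43.66524047227359, 'cx': 316.04930270740647, 'cy': 241.40345233334946, 'R': array([[ 0.94972598, -0.31266019, -0.01625364],
       [-0.20080626, -0.56848824, -0.79780823],
       [ 0.24020287,  0.76096303, -0.60269217]]), 't': array([-0.51802886,  0.16794311,  1.76627799])}
```

View pics/top0.png

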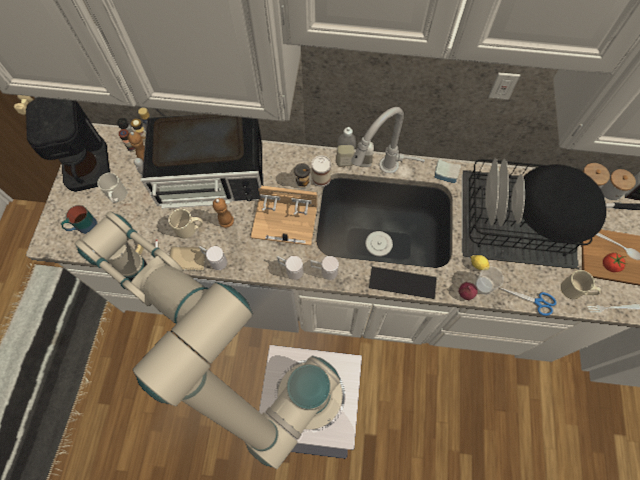

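View pics/side0.png

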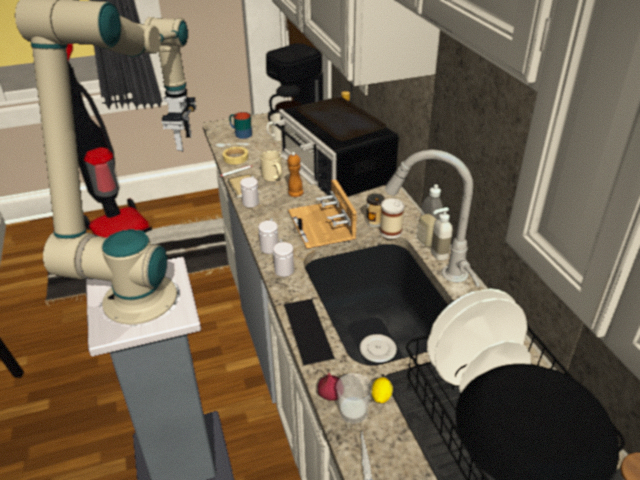

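Top view: three tins at about (215,258), (294,265) and (330,268), the carrier at (285,222) and the mat at (403,281). I'll zoom in.

Run:
```python
import cv2
a=cv2.imread("pics/top0.png"); b=cv2.imread("pics/side0.png")
cv2.imwrite("pics/c1.png",cv2.resize(a[180:310,160:360],None,fx=4,fy=4,interpolation=cv2.INTER_CUBIC))
cv2.imwrite("pics/c2.png",cv2.resize(b[165:285,225:365],None,fx=5,fy=5,interpolation=cv2.INTER_CUBIC))
```

```text
(no output)
```

View pics/c1.png

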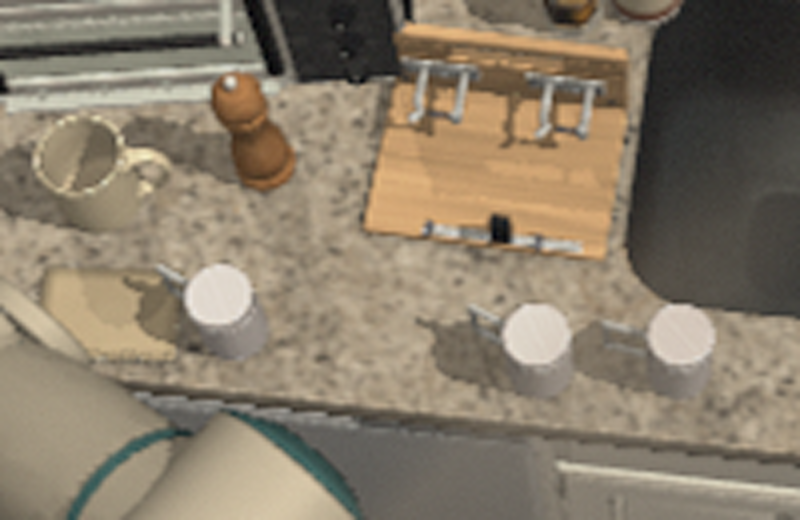

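View pics/c2.png

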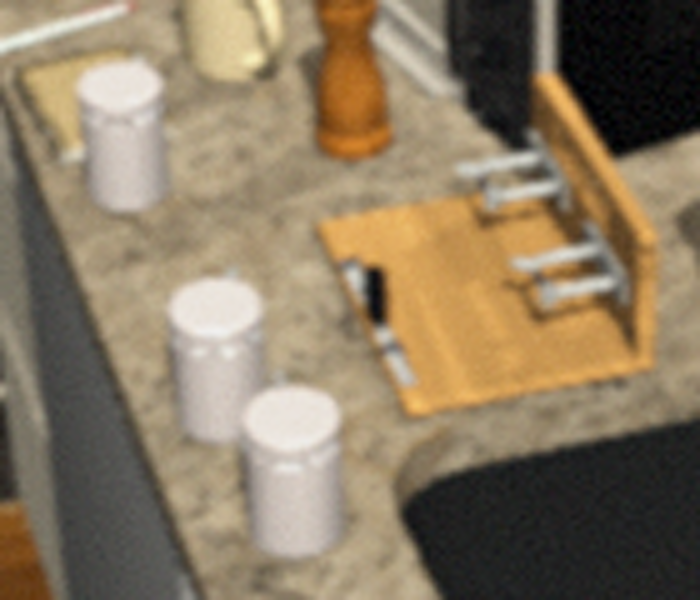

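```bash
cat > h.py <<'E'
import numpy as np, cv2
from scipy.optimize import least_squares
from plant import manip
def cal(n):
    c=manip.get_calibration(n); f=240/np.tan(np.radians(c["fov_y"]/2)); return c,f
C={n:cal(n) for n in("top","side")}
def proj(n,X):
    c,f=C[n]; q=np.asarray(X)@c["R"].T+c["t"]; return q[...,:2]/q[...,2:]*f+[c["cx"],c["cy"]]
def onplane(n,p,z):
    c,f=C[n]; d=c["R"].T@np.array([(p[0]-c["cx"])/f,(p[1]-c["cy"])/f,1]); o=-c["R"].T@c["t"]; return o+d*(z-o[2])/d[2]
def move(pos,loopyaw,flip=0):
    """row numbers for tool-down pose; tool y perpendicular to loopyaw"""
    from scipy.spatial.transform import Rotation as R
    o=manip.get_obs(); w,x,y,z=o["tcp_rot"]; A=R.from_quat([x,y,z,w])
    a=loopyaw+flip*np.pi; T=R.from_matrix(np.array([[np.cos(a),np.sin(a),0],[np.sin(a),-np.cos(a),0],[0,0,-1]]))
    s=A.inv().apply(np.asarray(pos)-o["position"])/.2; r=(A.inv()*T).as_rotvec()/2
    print("shift",s.round(4),"turn",r.round(4),"j6",o["joint_pos"][5].round(3))
E
python3 - <<'E'
from h import *
top=lambda p:np.array(p)/4+[160,180]
side=lambda p:np.array(p)/5+[225,165]
lids=[((218,295),(121,86)),((536,333),(216,308)),((681,334),(292,412))]; arm=[(165,270),(475,313),(607,325)]
for (a,b),e in zip(lids,arm):
    a=onplane("top",top(a),.09);b=onplane("side",side(b),.09);e=onplane("top",top(e),.068)
    d=e-(a+b)/2; print("lid",a.round(4),b.round(4),"yaw",np.degrees(np.arctan2(d[1],d[0])).round(1),np.hypot(*d[:2]).round(4))
K=[("top",top((367,230)),(-.086,.115,.01)),("top",top((606,252)),(-.086,-.115,.01)),("top",top((400,26)),(.086,.115,.11)),("top",top((630,48)),(.086,-.115,.11)),
("side",side((318,224)),(-.086,.115,.01)),("side",side((408,410)),(-.086,-.115,.01)),("side",side((655,228)),(.086,-.115,.11)),("side",side((545,73)),(.086,.115,.11))]
G=[("top",top((460,118)),.04),("top",top((583,131)),-.08),("side",side((488,200)),.04),("side",side((548,295)),-.08)]
def f(p):
    x,y,t,xh=p; M=np.array([[np.cos(t),-np.sin(t),0],[np.sin(t),np.cos(t),0],[0,0,1]]); o=np.array([x,y,0])
    r=[proj(n,M@np.array(X)+o)-u for n,u,X in K]+[proj(n,M@np.array([xh,yy,.053])+o)-u for n,u,yy in G]
    return np.ravel(r)
s=least_squares(f,[.6,.1,0,.02],loss="soft_l1"); print(s.x,np.degrees(s.x[2])); print(f(s.x).reshape(-1,2).round(1))
x,y,t,xh=s.x
for yy in(.06,-.06): print("hook",x+xh*np.cos(t)-yy*np.sin(t),y+xh*np.sin(t)+yy*np.cos(t))
print("nose",[onplane("top",top(p),.053).round(4) for p in((416,119),(460,118),(543,133),(583,131))],[onplane("side",side(p),.053).round(4) for p in((463,170),(488,200),(520,265),(545,297))])
print("knobtop",onplane("top",top((501,217)),.052),onplane("side",side((375,270)),.052))
for p in((370,268),(437,274),(434,297),(370,288)): print("mat",onplane("top",p,.004).round(3))
E
```

```text
lid [0.4239 0.3891 0.09  ] [0.4261 0.3849 0.09  ] yaw 67.0 0.0655
lid [0.4211 0.1059 0.09  ] [0.4216 0.1024 0.09  ] yaw 71.1 0.0641
lid [ 0.4351 -0.0202  0.09  ] [ 0.4378 -0.0173  0.09  ] yaw 83.0 0.0658
[ 0.62001117  0.17245088 -0.01175197  0.02116621] -0.6733380432491413
[[-0.6  0.1]
 [ 0.3  1.8]
 [-3.7 -1.9]
 [ 0.2 -0.4]
 [-0.9 -0.1]
 [-0.   0.5]
 [ 1.3  1.5]
 [-0.  -2.7]
 [-0.4 -0.1]
 [ 0.5  0.4]
 [ 0.5  0.2]
 [-0.1  0.5]]
hook 0.6418810299181862 0.23219799362440302
hook 0.6404708264789006 0.11220628005109068
nose [array([0.6356, 0.2516, 0.053 ]), array([0.6415, 0.2107, 0.053 ]), array([0.635 , 0.1312, 0.053 ]), array([0.6415, 0.0943, 0.053 ])] [array([0.6362, 0.2555, 0.053 ]), array([0.6404, 0.2141, 0.053 ]), array([0.6355, 0.1332, 0.053 ]), array([0.6388, 0.0932, 0.053 ])]
knobtop [0.54514432 0.15766752 0.052     ] [0.54335955 0.16130875 0.052     ]
mat [ 0.468 -0.165  0.004]
mat [ 0.473 -0.411  0.004]
mat [ 0.384 -0.402  0.004]
mat [ 0.391 -0.171  0.004]
```

```bash
python3 -c "
from h import *
move([.425,.387,.205],np.radians(67))"
```

```text
shift [-1.1337 -0.2314 -0.0013] turn [-7.000e-04  6.000e-04  7.727e-01] j6 -0.121
```

```bash
R='[[-0.567,-0.116,0],[0,0,0.35]]'; python3 -m pendant '[[[-0.567,-0.116,0],[0,0,0.35]],[[-0.567,-0.116,0],[0,0,0.35]],[[-0.567,-0.116,0],[0,0,0.35]],[[-0.567,-0.116,0],[0,0,0.35]],[[-0.567,-0.116,0],[0,0,0.35]]]' 1; python3 -c "
from h import *
move([.425,.387,.205],np.radians(67))"
```

```text
clock: 0.6
position: [0.3323, 0.4545, 0.205]
tcp_rot: [-0.0, 0.537, 0.844, -0.001]
wrist_force: [0.6, 0.5, 0.3]
gripper_width: 0.0939
grip_force: 0.0
shift [-5.020e-01  2.771e-01 -2.000e-04] turn [-4.000e-04  4.000e-04  4.193e-01] j6 0.379
```

```bash
python3 -m pendant '[[[-0.502,0.277,0],[0,0,0.36]],[[-0.502,0.277,0],[0,0,0.36]],[[-0.502,0.277,0],[0,0,0.36]],[[-0.502,0.277,0],[0,0,0.36]],[[-0.502,0.277,0],[0,0,0.36]]]' ; python3 -m pendant '[[[0,0,0],[0,0,0.06]],[[0,0,0],[0,0,0.06]]]'
python3 - <<'E'
from h import *
move([.425,.387,.05],np.radians(67))
a=manip.camera("top");b=manip.camera("side")
cv2.imwrite("pics/t1.png",a);cv2.imwrite("pics/s1.png",b)
A=cv2.resize(a[225:290,180:360],None,fx=4,fy=4,interpolation=cv2.INTER_CUBIC); B=cv2.resize(b[165:295,225:325],None,fx=3.2,fy=3.2,interpolation=cv2.INTER_CUBIC)
cv2.imwrite("pics/v1.png",A)
E
```

```text
clock: 1.1
position: [0.4254, 0.3876, 0.2049]
tcp_rot: [-0.0, 0.8, 0.6, -0.001]
wrist_force: [0.6, 0.3, 0.8]
gripper_width: 0.0943
grip_force: 0.0
clock: 1.3
position: [0.4247, 0.3882, 0.205]
tcp_rot: [-0.0, 0.832, 0.554, -0.001]
wrist_force: [-0.5, 0.1, -0.2]
gripper_width: 0.0937
grip_force: 0.0
shift [-0.0044  0.0043  0.7749] turn [-0.0003  0.0004  0.0027] j6 1.016
```

View pics/v1.png

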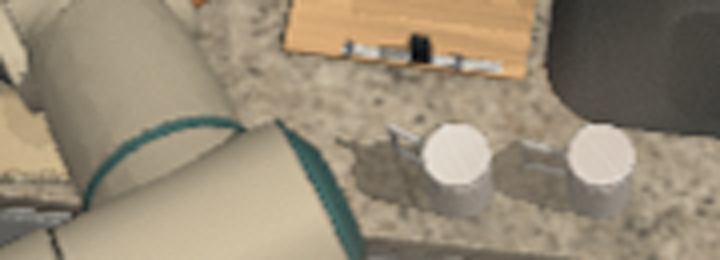

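```bash
python3 -m pendant '[[[-0.004,0.004,0.2],[0,0,0]],[[-0.004,0.004,0.4],[0,0,0]],[[-0.004,0.004,0.6],[0,0,0]],[[-0.004,0.004,0.775],[0,0,0]],[[-0.004,0.004,0.775],[0,0,0]]]'; python3 -m pendant '[[[0,0,0],[0,0,0]],[[0,0,0],[0,0,0]],[[0,0,0],[0,0,0]],[[0,0,0],[0,0,0]],[[0,0,0],[0,0,0]]]' 0;  python3 -m pendant '[[[0,0,-0.15],[0,0,0]],[[0,0,-0.3],[0,0,0]],[[0,0,-0.45],[0,0,0]],[[0,0,-0.45],[0,0,0]],[[0,0,-0.45],[0,0,0]]]'; python3 -m pendant '[[[0,0,0],[0,0,0]],[[0,0,0],[0,0,0]],[[0,0,0],[0,0,0]]]'; python3 -c "
from h import *
for n in('top','side'):
    cv2.imwrite('pics/'+n+'2.png',manip.camera(n)); print(manip.get_obs()['wrist_force'])"
```

```text
clock: 1.9
position: [0.4216, 0.385, 0.046]
tcp_rot: [0.0, 0.832, 0.555, -0.005]
wrist_force: [-0.8, -0.3, 0.6]
gripper_width: 0.0941
grip_force: 0.0
clock: 2.4
position: [0.4258, 0.388, 0.0518]
tcp_rot: [-0.0, 0.832, 0.554, 0.001]
wrist_force: [-0.2, -0.8, 3.1]
gripper_width: 0.0599
grip_force: 30.0
clock: 2.9
position: [0.4252, 0.3874, 0.1406]
tcp_rot: [-0.0, 0.832, 0.554, 0.0]
wrist_force: [-0.0, -0.0, -0.8]
gripper_width: 0.0594
grip_force: 30.0
clock: 3.2
position: [0.4246, 0.387, 0.1391]
tcp_rot: [0.0, 0.832, 0.554, -0.001]
wrist_force: [-0.5, -0.7, -1.4]
gripper_width: 0.0598
grip_force: 30.0
[ 0.05563825  0.85663067 -1.17369452]
[-0.07808356 -0.32935415 -1.71984833]
```

```bash
python3 -m pendant '[[[0,0,-0.2],[0,0,-0.07]],[[0,0,-0.4],[0,0,-0.14]],[[0,0,-0.6],[0,0,-0.2]],[[0,0,-0.6],[0,0,-0.2]],[[0,0,-0.6],[0,0,-0.2]]]' | head -3
for i in 1 2 3; do python3 -m pendant '[[[-0.2,0,0],[0,0,0]],[[-0.4,0,0],[0,0,0]],[[-0.6,0,0],[0,0,0]],[[-0.8,0,0],[0,0,0]],[[-1,0,0],[0,0,0]]]'|head -3; done;  python3 -c "
from h import *
move([.429,-.37,.058],np.radians(90))"
```

```text
clock: 3.8
position: [0.4254, 0.3876, 0.2609]
tcp_rot: [0.0, 0.706, 0.708, 0.001]
clock: 4.3
position: [0.4244, 0.1856, 0.2581]
tcp_rot: [-0.001, 0.706, 0.708, -0.002]
clock: 4.8
position: [0.4252, -0.0138, 0.2583]
tcp_rot: [-0.002, 0.706, 0.708, -0.001]
clock: 5.3
position: [0.4262, -0.2134, 0.2581]
tcp_rot: [-0.002, 0.706, 0.708, -0.0]
shift [-0.7858  0.0152  0.9983] turn [-0.0017 -0.0014  0.0013] j6 -0.613
```

Run:
```python
from h import *
a=cv2.imread("pics/top2.png"); print(0)
b=manip.camera("top"); cv2.imwrite("pics/top3.png",b); cv2.imwrite("pics/side3.png",manip.camera("side"))
cv2.imwrite("pics/v2.png",cv2.resize(b[190:315,60:320],None,fx=3,fy=3,interpolation=cv2.INTER_CUBIC))
```

```text
0
```

View pics/v2.png

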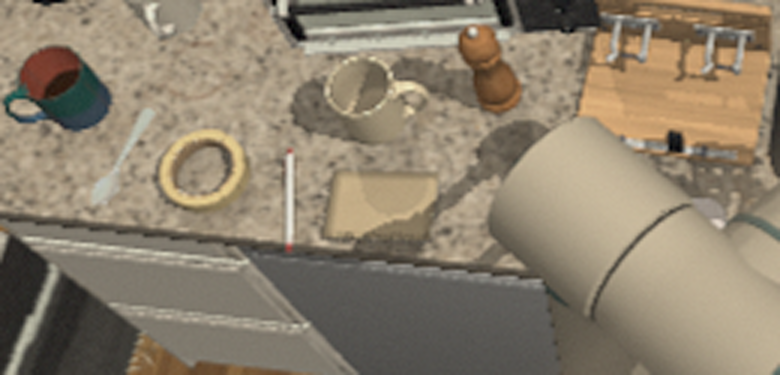

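```bash
python3 -m pendant '[[[-0.2,0.015,0],[0,0,0]],[[-0.4,0.015,0],[0,0,0]],[[-0.6,0.015,0],[0,0,0]],[[-0.786,0.015,0],[0,0,0]],[[-0.786,0.015,0],[0,0,0]]]'|head -3; python3 -m pendant '[[[0,0,0.2],[0,0,0]],[[0,0,0.4],[0,0,0]],[[0,0,0.6],[0,0,0]],[[0,0,0.8],[0,0,0]],[[0,0,0.95],[0,0,0]]]'|head -3
python3 -c "
from h import *
print(manip.get_obs()['wrist_force'])
move([.429,-.37,.055],np.radians(90))"
```

```text
clock: 5.9
position: [0.4307, -0.3728, 0.2575]
tcp_rot: [-0.001, 0.707, 0.707, -0.001]
clock: 6.4
position: [0.4297, -0.3658, 0.0668]
tcp_rot: [-0.003, 0.706, 0.709, 0.001]
[ 0.2808168   0.21643507 -0.70249275]
shift [-0.0212 -0.0032  0.0591] turn [-0.0018 -0.0026  0.002 ] j6 -0.834
```

```bash
python3 -m pendant '[[[0,0,0.025],[0,0,0]],[[0,0,0.05],[0,0,0]],[[0,0,0.06],[0,0,0]],[[0,0,0.06],[0,0,0]]]'; python3 -m pendant '[[[0,0,0],[0,0,0]],[[0,0,0],[0,0,0]],[[0,0,0],[0,0,0]],[[0,0,0],[0,0,0]]]' 1;  python3 -m pendant '[[[0,0,-0.2],[0,0,0]],[[0,0,-0.4],[0,0,0]],[[0,0,-0.6],[0,0,0]],[[0,0,-0.6],[0,0,0]]]'
python3 -c "
from h import *
move([.436,-.019,.18],np.radians(83))"
```

```text
clock: 6.8
position: [0.4321, -0.3701, 0.0596]
tcp_rot: [0.001, 0.706, 0.709, 0.0]
wrist_force: [0.5, -0.0, -0.6]
gripper_width: 0.0594
grip_force: 30.0
clock: 7.2
position: [0.4315, -0.37, 0.0589]
tcp_rot: [0.0, 0.706, 0.708, 0.0]
wrist_force: [-1.2, 0.6, -0.8]
gripper_width: 0.0887
grip_force: 0.0
clock: 7.6
position: [0.434, -0.3726, 0.1845]
tcp_rot: [0.006, 0.706, 0.709, -0.0]
wrist_force: [0.8, -0.3, -0.1]
gripper_width: 0.0941
grip_force: 0.0
shift [1.768  0.0172 0.0071] turn [0.0044 0.0042 0.0631] j6 -0.835
```

```bash
python3 -m pendant '[[[0.2,0,0],[0,0,0]],[[0.4,0,0],[0,0,0]],[[0.6,0,0],[0,0,0]],[[0.8,0,0],[0,0,0]],[[1,0,0],[0,0,0]]]'|head -3;  python3 -m pendant '[[[0.2,0.015,0],[0,0,0.03]],[[0.4,0.015,0],[0,0,0.062]],[[0.6,0.015,0],[0,0,0.062]],[[0.77,0.015,0],[0,0,0.062]],[[0.77,0.015,0],[0,0,0.062]]]'|head -3
python3 - <<'E'
from h import *
b=manip.camera("top"); cv2.imwrite("pics/top4.png",b); s=manip.camera("side"); cv2.imwrite("pics/side4.png",s)
A=cv2.resize(b[240:300,300:500],None,fx=3,fy=3,interpolation=cv2.INTER_CUBIC);B=cv2.resize(s[220:370,240:440],None,fx=2.6,fy=2.6,interpolation=cv2.INTER_CUBIC)
cv2.imwrite("pics/v3.png",np.vstack([A,cv2.copyMakeBorder(B,0,0,0,600-B.shape[1],0)]))
move([.436,-.019,.05],np.radians(83))
E
```

```text
clock: 8.1
position: [0.4297, -0.1679, 0.1776]
tcp_rot: [-0.001, 0.706, 0.708, -0.0]
clock: 8.6
position: [0.4316, -0.0121, 0.1777]
tcp_rot: [-0.001, 0.747, 0.665, 0.0]
shift [-0.0158  0.0203  0.6396] turn [-0.0004  0.0002  0.0022] j6 -0.078
```

View pics/v3.png

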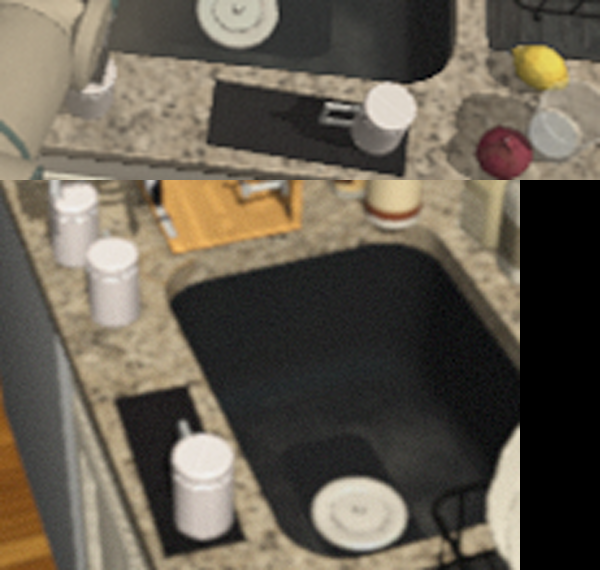

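```bash
python3 -m pendant '[[[-0.016,0.02,0.2],[0,0,0]],[[-0.016,0.02,0.4],[0,0,0]],[[-0.016,0.02,0.6],[0,0,0]],[[-0.016,0.02,0.64],[0,0,0]],[[-0.016,0.02,0.64],[0,0,0]]]'|head -3; python3 -m pendant '[[[0,0,0],[0,0,0]],[[0,0,0],[0,0,0]],[[0,0,0],[0,0,0]],[[0,0,0],[0,0,0]],[[0,0,0],[0,0,0]]]' 0;  python3 -m pendant '[[[0,0,-0.15],[0,0,0]],[[0,0,-0.3],[0,0,0]],[[0,0,-0.45],[0,0,0]],[[0,0,-0.45],[0,0,0]],[[0,0,-0.45],[0,0,0]]]'; python3 -m pendant '[[[0,0,0],[0,0,0]],[[0,0,0],[0,0,0]],[[0,0,0],[0,0,0]]]'
```

```text
clock: 9.2
position: [0.4356, -0.0202, 0.0495]
tcp_rot: [-0.001, 0.749, 0.663, -0.001]
clock: 9.7
position: [0.4368, -0.0194, 0.0512]
tcp_rot: [0.0, 0.748, 0.664, 0.0]
wrist_force: [-1.4, 0.7, 4.4]
gripper_width: 0.0595
grip_force: 30.0
clock: 10.2
position: [0.4358, -0.0192, 0.1397]
tcp_rot: [-0.0, 0.748, 0.663, -0.0]
wrist_force: [0.1, 0.8, -6.5]
gripper_width: 0.0596
grip_force: 30.0
clock: 10.5
position: [0.4355, -0.0192, 0.1391]
tcp_rot: [-0.001, 0.748, 0.663, -0.001]
wrist_force: [0.0, -0.7, -4.5]
gripper_width: 0.06
grip_force: 30.0
```

```bash
python3 -m pendant '[[[0,0,-0.2],[0,0,0.07]],[[0,0,-0.3],[0,0,0.14]],[[0,0,-0.3],[0,0,0.21]],[[0,0,-0.3],[0,0,0.28]],[[0,0,-0.3],[0,0,0.35]]]'|head -3;python3 -m pendant '[[[0,0,0],[0,0,0.07]],[[0,0,0],[0,0,0.14]],[[0,0,0],[0,0,0.21]],[[0,0,0],[0,0,0.28]],[[0,0,0],[0,0,0.35]]]'|head -3; python3 -c "
from h import *
move([.54,.1125,.2],np.radians(-.5))"
```

```text
clock: 11.0
position: [0.4361, -0.0193, 0.1999]
tcp_rot: [-0.0, 0.931, 0.364, -0.0]
clock: 11.5
position: [0.436, -0.0193, 0.1996]
tcp_rot: [-0.0, 1.0, 0.022, -0.001]
shift [ 0.5488 -0.6348 -0.0024] turn [-0.0002  0.0008  0.0268] j6 1.322
```

```bash
python3 -m pendant '[[[0.14,-0.15,0],[0,0,0.027]],[[0.28,-0.3,0],[0,0,0.027]],[[0.42,-0.45,0],[0,0,0.027]],[[0.55,-0.635,0],[0,0,0.027]],[[0.55,-0.635,0],[0,0,0.027]]]'|head -3;python3 -m pendant '[[[0,0,0],[0,0,0]],[[0,0,0],[0,0,0]]]'|head -3
python3 - <<'E'
from h import *
b=manip.camera("top"); cv2.imwrite("pics/top5.png",b); s=manip.camera("side"); cv2.imwrite("pics/side5.png",s)
A=cv2.resize(b[180:260,240:340],None,fx=4,fy=4,interpolation=cv2.INTER_CUBIC);B=cv2.resize(s[165:265,250:370],None,fx=5,fy=5,interpolation=cv2.INTER_CUBIC)
cv2.imwrite("pics/v4.png",B);cv2.imwrite("pics/v5.png",A)
move([.555,.1125,.2],np.radians(-.5))
o=manip.get_obs();print(o['position'])
E
```

```text
clock: 12.0
position: [0.5432, 0.1179, 0.1991]
tcp_rot: [-0.002, 1.0, 0.0, 0.001]
clock: 12.2
position: [0.5388, 0.1125, 0.1995]
tcp_rot: [0.0, 1.0, -0.002, -0.001]
shift [ 0.0797 -0.0021  0.0007] turn [0.0002 0.0005 0.0022] j6 1.654
[0.53905308 0.11215137 0.20016326]
```

View pics/v4.png

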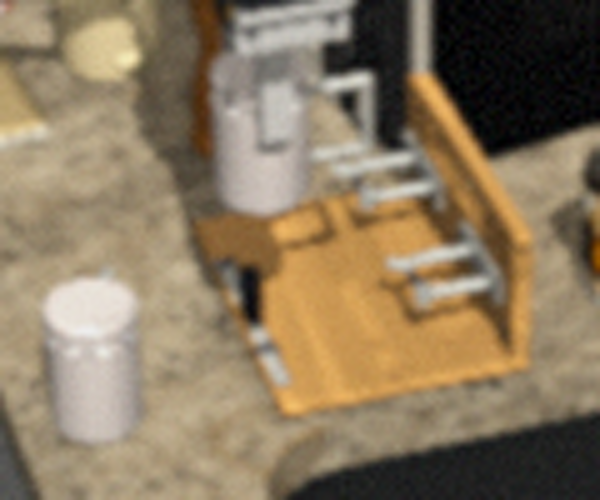

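View pics/v5.png

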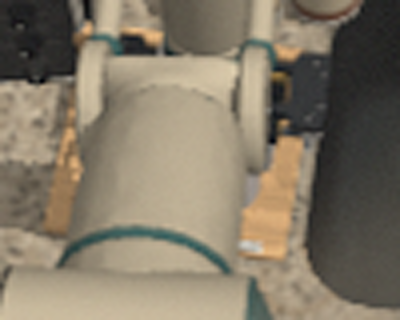

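Run:
```python
from h import *
o=manip.get_obs(); p=o['position']; b=p-[0,0,.0505]
s=manip.camera("side")
for dy in(-4,0,4):
  for yaw in(-.0087-dy*.0175,):
    d=np.array([np.cos(yaw),np.sin(yaw),0])
    print(dy,*[((proj("side",b+d*r+[0,0,z])-[250,165])*5).round(1) for r,z in((.068,.018),(.068,.043),(.068,.068))])
# can silhouettes
for z in(0,.03,.06,.09):
  q=np.array([proj("side",b+[.03*np.cos(t),.03*np.sin(t),z]) for t in np.linspace(0,6.28,100)]); q=(q-[250,165])*5
  print(z,q.min(0).round(1),q.max(0).round(1))
B=cv2.resize(s[165:235,285:345],None,fx=10,fy=10,interpolation=cv2.INTER_CUBIC)[:600]
g=s[:,:,1].astype(int)
for r in range(180,212,2): print(r,g[r,288:330])
cv2.imwrite("pics/v6.png",s)
```

```text
-4 [360.7 139.5] [360.3 105.8] [359.9  71.6]
0 [363.3 143.2] [362.9 109.6] [362.5  75.3]
4 [365.4 147.1] [365.  113.4] [364.6  79.2]
0 [213.7 160.6] [308.7 213. ]
0.03 [211.8 120.7] [307.7 172.5]
0.06 [209.9  80. ] [306.7 131.3]
0.09 [207.9  38.6] [305.7  89.3]
180 [ 69  55  58  78 123 146 154 146 138 141 137 136 125 111 118 118 120 128
 133 147 147 138 136 153 166 153 131 119 136 145 149 163 186 195 198 184
 127  60  34  23  32  31]
182 [ 58  48  58  60  95 128 136 129 125 133 132 137 126 125 145 176 180 182
 191 188 169 136 115 120 137 134 140 169 188 188 170 151 136 127 144 149
 115  60  31  24  23  26]
184 [ 46  44  51  71 108 134 127 119 119 141 151 147 137 138 160 185 190 194
 191 195 186 171 162 143 143 144 145 139 128 102  56  32  27  59 117 139
 113  61  33  26  31  26]
186 [ 62  49  47  61  88 116 134 144 157 175 176 172 166 148 158 184 193 193
 195 198 208 199 175 152 144 156 163 164 149 125  77  38  27  63 119 145
 118  66  35  24  24  21]
188 [ 70  47  41  57  82 115 138 159 177 182 181 181 169 137 155 183 189 193
 191 188 185 171 155 150 153 158 168 169 174 164 152 118 
[... 1277 characters left out ...]
 [ 91  88  97  90  88  95 121 142 156 173 180 184 187 189 192 194 195 193
 190 179 174 158 152 148 139 134 133 134 133 134 124 127 138 147 154 170
 176 181 190 190 187 181]
206 [ 90  86  84  78  78  79  91 109 138 156 169 171 175 181 187 184 181 175
 167 154 136 127 125 128 118 103 107 132 151 158 142 122 125 135 148 152
 146 139 142 145 149 139]
208 [ 90  89  88  91  82  87  96  97  98 101 102 109 112 113 116 113 118 123
 130 140 150 153 152 152 151 138 115 108 131 152 148 126  98  84  88  86
  99  98 115 120 121 112]
210 [ 84  85  96  96 107  95 100  99 103  98  97  92  97  98  97 106 141 168
 178 176 170 166 159 158 146 144 124  99 106 129 143 140 120 102 100 116
 131 142 145 150 159 156]
```

Run:
```python
from h import *
p=manip.get_obs()['position']; b=p-[0,0,.0505]
g=np.mean([manip.camera("side").astype(float).mean(2) for _ in range(8)],0)
cv2.imwrite("pics/avg6.png",g)
def cen(col,r0,half=3):
    r=np.arange(int(r0)-half,int(r0)+half+2); v=g[r,col]; i=np.argmax(v[1:-1])+1
    a,c,d=v[i-1:i+2]; return r[i]+.5*(a-d)/(a-2*c+d)
for z in(.018,.068):
  for yaw in(-4.5,-.5,3.5):
    d=np.array([np.cos(np.radians(yaw)),np.sin(np.radians(yaw)),0])
    L=np.array([proj("side",b+d*r+[0,0,z]) for r in(.04,.064)])-.5*0
    f=lambda c:np.interp(c,L[:,0],L[:,1]) 
    print(z,yaw,[(c,round(float(f(c)),2),round(float(cen(c,f(c))),2)) for c in(316,317,318,319,320,321)])
# bottom edge of can
for c in(300,302,304):
  v=g[200:214,c]; e=200+np.argmin(np.diff(v))+.5
  q=np.array([proj("side",b+[.03*np.cos(t),.03*np.sin(t),0]) for t in np.linspace(0,6.283,2000)]); k=q[abs(q[:,0]-c)<.1]; print(c,e,k[:,1].max(),v.round(0))
for r in(184,186,188,190): print(r,g[r,288:296].round(),g[r,306:314].round(),g[r,320:327].round())
```

```text
0.018 -4.5 [(316, 195.38, 194.61), (317, 195.24, 194.2), (318, 195.09, 194.05), (319, 194.94, 193.95), (320, 194.8, 193.9), (321, 194.65, 193.85)]
0.018 -0.5 [(316, 194.82, 194.61), (317, 194.63, 194.2), (318, 194.45, 194.05), (319, 194.26, 193.95), (320, 194.07, 193.9), (321, 193.89, 193.85)]
0.018 3.5 [(316, 194.23, 194.61), (317, 194.0, 194.2), (318, 193.77, 194.05), (319, 193.55, 193.95), (320, 193.32, 193.9), (321, 193.09, 193.85)]
0.068 -4.5 [(316, 181.74, 181.34), (317, 181.59, 181.13), (318, 181.45, 180.87), (319, 181.31, 180.6), (320, 181.17, 180.38), (321, 181.03, 180.29)]
0.068 -0.5 [(316, 181.17, 181.34), (317, 180.99, 181.13), (318, 180.81, 180.87), (319, 180.63, 180.6), (320, 180.45, 180.38), (321, 180.27, 180.29)]
0.068 3.5 [(316, 180.59, 181.34), (317, 180.36, 181.13), (318, 180.14, 180.87), (319, 179.92, 180.6), (320, 179.7, 180.38), (321, 179.51, 180.29)]
300 206.5 207.4150816383403 [187. 186. 187. 188. 189. 187. 172. 132. 104.  97.  95.  97.  94.  95.]
302 206.5 207.51149079164668 [193. 194. 193. 194. 194. 193. 179. 142. 108.  97. 100.  98.  97.  96.]
304 206.5 207.3907519619129 [195. 194. 195. 195. 194. 194. 178. 136. 116. 123. 129. 120. 111. 103.]
184 [ 49.  46.  54.  76. 118. 142. 135. 116.] [193. 191. 185. 179. 180. 167. 150. 146.] [ 23.  56. 117. 149. 129.  72.  32.]
186 [ 58.  49.  49.  60.  85. 113. 125. 132.] [194. 200. 202. 194. 174. 150. 144. 151.] [ 30.  61. 117. 147. 125.  70.  34.]
188 [ 67.  51.  48.  56.  77. 108. 136. 153.] [194. 196. 192. 175. 158. 145. 142. 154.] [ 76.  69. 115. 145. 123.  65.  28.]
190 [ 63.  52.  47.  57.  75. 105. 134. 151.] [193. 194. 186. 173. 158. 142. 136. 138.] [123. 102. 123. 145. 123.  62.  23.][ WARN:0@4.003] global loadsave.cpp:1063 imwrite_ Unsupported depth image for selected encoder is fallbacked to CV_8U.
```

```bash
python3 -m pendant '[[[0.065,-0.004,0.15],[0,0,0]],[[0.065,-0.004,0.3],[0,0,0]],[[0.065,-0.004,0.45],[0,0,0]],[[0.065,-0.004,0.6],[0,0,0]],[[0.065,-0.004,0.6],[0,0,0]]]'; python3 -m pendant '[[[0,0,0.04],[0,0,0]],[[0,0,0.08],[0,0,0]],[[0,0,0.08],[0,0,0]],[[0,0,0.08],[0,0,0]]]'; python3 -c "
from h import *
move([.598,.113,.063],np.radians(-.5))"
```

```text
clock: 13.25
position: [0.549, 0.1135, 0.0765]
tcp_rot: [0.0, 1.0, -0.002, -0.005]
wrist_force: [-0.8, 0.8, -5.0]
gripper_width: 0.0593
grip_force: 30.0
clock: 13.65
position: [0.5535, 0.1139, 0.0653]
tcp_rot: [-0.0, 1.0, -0.002, 0.001]
wrist_force: [-0.8, -0.0, -4.7]
gripper_width: 0.0594
grip_force: 30.0
shift [0.2227 0.0037 0.0117] turn [-0.0001 -0.0008  0.0028] j6 1.654
```

```bash
python3 -m pendant '[[[0,0.004,0.01],[0,0,0]],[[0.03,0.004,0.01],[0,0,0]],[[0.06,0.004,0.01],[0,0,0]],[[0.06,0.004,0.01],[0,0,0]]]'|sed -n '1,4p'; for i in 1 2 3; do python3 -m pendant '[[[0.02,0,0],[0,0,0]],[[0.04,0,0],[0,0,0]],[[0.04,0,0],[0,0,0]]]'|sed -n '2,4p';done
```

```text
clock: 14.05
position: [0.5662, 0.113, 0.0627]
tcp_rot: [-0.0, 1.0, -0.002, 0.001]
wrist_force: [-0.2, -0.1, -4.4]
position: [0.5697, 0.1132, 0.0618]
tcp_rot: [-0.0, 1.0, -0.002, -0.004]
wrist_force: [-6.4, -0.2, -2.4]
position: [0.5742, 0.1131, 0.062]
tcp_rot: [0.0, 1.0, -0.001, -0.007]
wrist_force: [-11.0, 0.3, 4.4]
position: [0.5818, 0.1141, 0.0621]
tcp_rot: [-0.001, 1.0, -0.001, -0.007]
wrist_force: [-11.0, 2.1, 3.0]
```

```bash
for i in 1 2; do python3 -m pendant '[[[0.02,0,-0.004],[0,0,0]],[[0.04,0,-0.004],[0,0,0]],[[0.04,0,-0.004],[0,0,0]]]'|sed -n '2,4p';done
python3 - <<'E'
from h import *
s=manip.camera("side");cv2.imwrite("pics/v7.png",cv2.resize(s[170:250,290:370],None,fx=7,fy=7,interpolation=cv2.INTER_CUBIC))
E
```

```text
position: [0.5954, 0.1149, 0.0624]
tcp_rot: [-0.002, 1.0, -0.002, -0.002]
wrist_force: [0.2, 4.6, -6.9]
position: [0.6063, 0.1126, 0.0642]
tcp_rot: [0.0, 1.0, -0.002, 0.001]
wrist_force: [0.7, -1.0, -4.6]
```

View pics/v7.png

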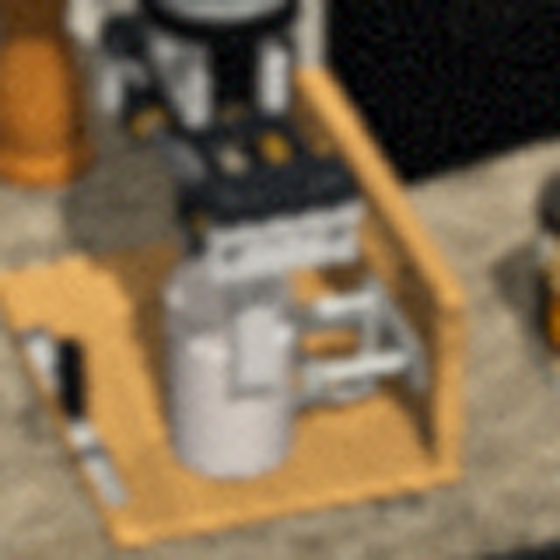

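```bash
for i in 1 2 3 4; do python3 -m pendant '[[[-0.015,0,0],[0,0,0]],[[-0.03,0,0],[0,0,0]],[[-0.03,0,0],[0,0,0]]]'|sed -n '2,4p';done
```

```text
position: [0.5978, 0.1127, 0.064]
tcp_rot: [0.0, 1.0, -0.002, -0.001]
wrist_force: [-0.2, 0.4, -5.3]
position: [0.5921, 0.1129, 0.0641]
tcp_rot: [-0.0, 1.0, -0.002, -0.0]
wrist_force: [0.5, 0.1, -4.0]
position: [0.5861, 0.1129, 0.064]
tcp_rot: [-0.0, 1.0, -0.002, -0.0]
wrist_force: [-1.0, 0.2, -5.3]
position: [0.5801, 0.1129, 0.064]
tcp_rot: [-0.0, 1.0, -0.002, -0.0]
wrist_force: [0.0, 1.1, -4.6]
```

```bash
for i in 1 2 ; do python3 -m pendant '[[[-0.01,0,0],[0,0,0]],[[-0.02,0,0],[0,0,0]],[[-0.02,0,0],[0,0,0]]]'|sed -n '2,4p';done
```

```text
position: [0.5791, 0.1129, 0.0646]
tcp_rot: [-0.0, 1.0, -0.002, 0.002]
wrist_force: [5.6, 0.1, -6.5]
position: [0.5786, 0.113, 0.0652]
tcp_rot: [-0.0, 1.0, -0.002, 0.006]
wrist_force: [10.2, -1.4, -9.2]
```

Pulling back meets resistance, so the gate has shut behind the bar. I'll move forward slightly, set the tin down, release and rise.

```bash
python3 -m pendant '[[[0.05,0,0],[0,0,0]],[[0.09,0,0],[0,0,0]],[[0.09,0,0.015],[0,0,0]],[[0.09,0,0.017],[0,0,0]],[[0.09,0,0.017],[0,0,0]]]'|sed -n '2,4p'; python3 -m pendant '[[[0,0,0],[0,0,0]],[[0,0,0],[0,0,0]],[[0,0,0],[0,0,0]],[[0,0,0],[0,0,0]]]' 1;  python3 -m pendant '[[[0,0,-0.15],[0,0,0]],[[0,0,-0.35],[0,0,0]],[[0,0,-0.6],[0,0,0]],[[0,0,-0.7],[0,0,0]],[[0,0,-0.7],[0,0,0]]]'|sed -n '2,4p'
python3 -c "
from h import *
move([.4215,.104,.2],np.radians(71))"
```

```text
position: [0.5918, 0.113, 0.0613]
tcp_rot: [-0.0, 1.0, -0.002, 0.001]
wrist_force: [1.7, -0.3, -0.6]
clock: 18.3
position: [0.5905, 0.1129, 0.0606]
tcp_rot: [-0.0, 1.0, -0.002, -0.0]
wrist_force: [-0.4, 0.6, 0.1]
gripper_width: 0.0879
grip_force: 0.0
position: [0.5931, 0.1131, 0.2047]
tcp_rot: [-0.0, 1.0, -0.002, 0.004]
wrist_force: [0.0, -0.7, -0.3]
shift [-0.8578  0.0482  0.0168] turn [ 0.0022 -0.0037 -0.6212] j6 1.647
```

```bash
python3 -m pendant '[[[-0.2,0.01,0],[0,0,-0.07]],[[-0.4,0.02,0],[0,0,-0.14]],[[-0.6,0.03,0],[0,0,-0.21]],[[-0.858,0.048,0],[0,0,-0.28]],[[-0.858,0.048,0],[0,0,-0.35]]]'|sed -n '2,4p'; python3 -m pendant '[[[0,0,0],[0,0,-0.07]],[[0,0,0],[0,0,-0.14]],[[0,0,0],[0,0,-0.21]],[[0,0,0],[0,0,-0.271]],[[0,0,0],[0,0,-0.271]]]'|sed -n '2,4p'
python3 - <<'E'
from h import *
g=[];
for n in("top","side"): s=manip.camera(n);cv2.imwrite(f"pics/{n}8.png",s); g.append(s)
A=cv2.resize(g[1][165:345,225:345],None,fx=3.3,fy=3.3,interpolation=cv2.INTER_CUBIC); B=cv2.resize(g[0][185:305,245:345],None,fx=4,fy=4,interpolation=cv2.INTER_CUBIC)
h=max(A.shape[0],B.shape[0]); cv2.imwrite("pics/v8.png",np.hstack([cv2.copyMakeBorder(q,0,h-q.shape[0],0,0,0) for q in(A,B)]))
move([.4215,.104,.05],np.radians(71))
E
```

```text
position: [0.4104, 0.1035, 0.1981]
tcp_rot: [-0.001, 0.939, 0.344, -0.005]
wrist_force: [1.9, -0.4, -0.2]
position: [0.4179, 0.1037, 0.199]
tcp_rot: [-0.001, 0.814, 0.58, -0.001]
wrist_force: [0.2, -0.5, 0.3]
shift [0.0069 0.016  0.7475] turn [-0.0011  0.0005 -0.0015] j6 0.416
```

View pics/v8.png

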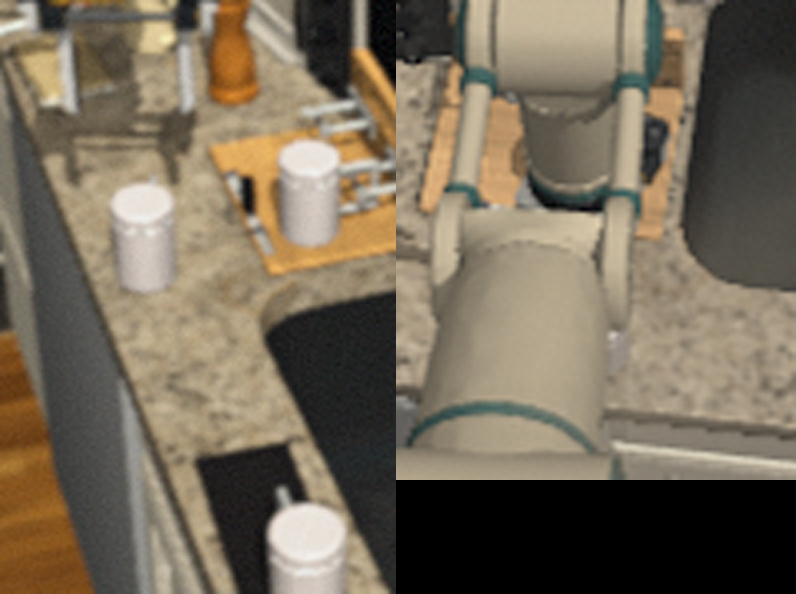

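```bash
python3 -m pendant '[[[0.007,0.016,0.2],[0,0,0]],[[0.007,0.016,0.4],[0,0,0]],[[0.007,0.016,0.6],[0,0,0]],[[0.007,0.016,0.747],[0,0,0]],[[0.007,0.016,0.747],[0,0,0]]]'|sed -n '2,4p'; python3 -m pendant '[[[0,0,0],[0,0,0]],[[0,0,0],[0,0,0]],[[0,0,0],[0,0,0]],[[0,0,0],[0,0,0]],[[0,0,0],[0,0,0]]]' 0;  python3 -m pendant '[[[0,0,-0.15],[0,0,0]],[[0,0,-0.3],[0,0,0]],[[0,0,-0.45],[0,0,0]],[[0,0,-0.7],[0,0,0]],[[0,0,-0.7],[0,0,0]]]'|sed -n '2,4p'; python3 -m pendant '[[[0,0,0],[0,0,0]],[[0,0,0],[0,0,0]],[[0,0,0],[0,0,0]]]'; python3 -m pendant '[[[0,0,0],[0,0,0]]]'|sed -n '2,4p'
```

```text
position: [0.4187, 0.1038, 0.0477]
tcp_rot: [-0.003, 0.815, 0.58, -0.004]
wrist_force: [-0.4, 0.0, 1.0]
clock: 20.9
position: [0.4222, 0.1044, 0.0521]
tcp_rot: [-0.0, 0.814, 0.58, 0.0]
wrist_force: [-2.1, 1.4, 6.6]
gripper_width: 0.0597
grip_force: 30.0
position: [0.4271, 0.1045, 0.1969]
tcp_rot: [0.003, 0.814, 0.581, 0.006]
wrist_force: [-0.3, -0.2, -4.1]
clock: 21.7
position: [0.421, 0.104, 0.1893]
tcp_rot: [-0.001, 0.814, 0.581, -0.002]
wrist_force: [-0.4, -0.7, -4.4]
gripper_width: 0.0597
grip_force: 30.0
position: [0.4217, 0.104, 0.1897]
tcp_rot: [-0.001, 0.814, 0.581, -0.001]
wrist_force: [-0.2, -0.3, -5.0]
```

```bash
python3 -m pendant '[[[0,0,-0.05],[0,0,0.07]],[[0,0,-0.05],[0,0,0.14]],[[0,0,-0.05],[0,0,0.21]],[[0,0,-0.05],[0,0,0.28]],[[0,0,-0.05],[0,0,0.35]]]'|sed -n '2,4p'; python3 -c "
from h import *
move([.54,.2325,.2],np.radians(-.5))"
```

```text
position: [0.4223, 0.1041, 0.2004]
tcp_rot: [-0.0, 0.965, 0.263, -0.001]
wrist_force: [-0.2, 0.0, -4.6]
shift [ 8.332e-01 -2.539e-01  7.000e-04] turn [-2.000e-04  9.000e-04  2.709e-01] j6 1.119
```

```bash
python3 -m pendant '[[[0.17,-0.05,0],[0,0,0.07]],[[0.34,-0.1,0],[0,0,0.14]],[[0.5,-0.15,0],[0,0,0.21]],[[0.68,-0.2,0],[0,0,0.271]],[[0.833,-0.254,0],[0,0,0.271]]]'|sed -n '2,4p';python3 -m pendant '[[[0,0,0],[0,0,0]],[[0,0,0],[0,0,0]],[[0,0,0],[0,0,0]]]'|sed -n '2,4p';  python3 - <<'E'
from h import *
move([.552,.2325,.08],np.radians(-.5))
p=manip.get_obs()['position']; b=p-[0,0,.0512]
I=np.mean([manip.camera("side").astype(float) for _ in range(8)],0); g=I.mean(2)
cv2.imwrite("pics/side9.png",I.astype(np.uint8)); cv2.imwrite("pics/top9.png",manip.camera("top"))
for z in(.018,.068):
  for yaw in(-4.5,-.5,3.5):
    d=np.array([np.cos(np.radians(yaw)),np.sin(np.radians(yaw)),0])
    L=np.array([proj("side",b+d*r+[0,0,z]) for r in(.04,.068)]); print(z,yaw,L.round(2).tolist())
c0=proj("side",b+[.055,0,.043]); x,y=map(int,c0); print(x,y)
cv2.imwrite("pics/v9.png",cv2.resize(I[y-45:y+35,x-35:x+45].astype(np.uint8),None,fx=7,fy=7,interpolation=cv2.INTER_CUBIC))
E
```

```text
position: [0.5407, 0.2344, 0.1999]
tcp_rot: [0.0, 1.0, -0.003, -0.001]
wrist_force: [-0.5, -0.6, -3.9]
position: [0.5385, 0.2325, 0.2003]
tcp_rot: [0.001, 1.0, -0.002, -0.001]
wrist_force: [-0.8, -0.3, -3.5]
shift [ 0.069  -0.001   0.6013] turn [0.0006 0.0013 0.0027] j6 1.863
0.018 -4.5 [[302.99, 177.27], [311.23, 176.11]]
0.018 -0.5 [[302.78, 176.85], [310.86, 175.41]]
0.018 3.5 [[302.5, 176.44], [310.38, 174.72]]
0.068 -4.5 [[302.54, 164.01], [310.91, 162.88]]
0.068 -0.5 [[302.32, 163.61], [310.53, 162.19]]
0.068 3.5 [[302.05, 163.21], [310.05, 161.52]]
306 169
```

View pics/v9.png

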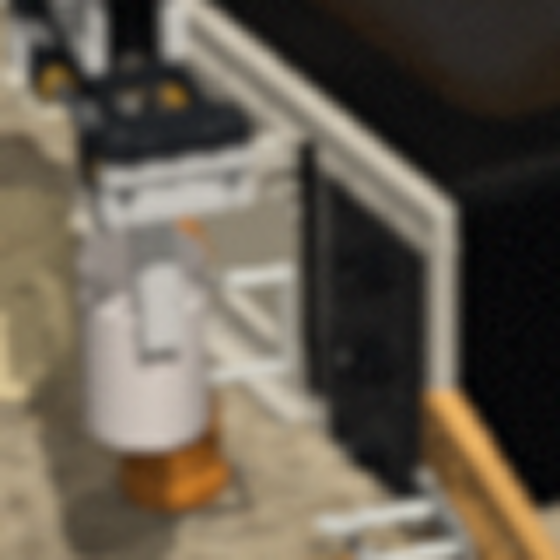

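Run:
```python
from h import *
# model fit by row centroids/edges for both grips, same method
def pk(v,r0):
    i=np.argmax(v[1:-1])+1; a,c,d=v[i-1:i+2]; return r0+i+.5*(a-d)/(a-2*c+d)
for name,p in(("pics/avg6.png",[.539,.1122,.2]),("pics/side9.png",[.5387,.2325,.2])):
    g=cv2.imread(name).astype(float).mean(2); b=np.array(p)-[0,0,.0512]
    d=np.array([1,-.0087,0]); out={}
    for z in(.018,.068):
        L=np.array([proj("side",b+d*r+[0,0,z]) for r in(.036,.074)]); k=np.polyfit(L[:,0],L[:,1],1)
        cs=[c for c in range(int(L[0,0])+2,int(L[1,0])-1)]
        out[z]=[(c,round(pk(g[int(np.polyval(k,c))-3:int(np.polyval(k,c))+5,c],int(np.polyval(k,c))-3)-np.polyval(k,c),2)) for c in cs]
    m=proj("side",b+d*.068+[0,0,.043]); r=int(m[1]); bar=[round(pk(g[r+j,int(m[0])-3:int(m[0])+6],int(m[0])-3)-m[0],2) for j in(-2,0,2)]
    q=np.array([proj("side",b+[.03*np.cos(t),.03*np.sin(t),.03]) for t in np.linspace(0,6.28,200)])
    l=q[:,0].min(); rr=q[:,0].max(); r=int(q[q[:,0].argmin(),1]); i=int(l)-4; j=int(rr)-5
    q0=np.array([proj("side",b+[.03*np.cos(t),.03*np.sin(t),0]) for t in np.linspace(0,6.28,400)]); bc=int(q0[:,0].mean()); bm=q0[:,1].max()
    print(name,out,"bar",bar,"\nL",l.round(2),i,g[r,i:i+9].round(),"R",rr.round(2),j,g[r,j:j+10].round(),"bot",bm.round(2),int(bm)-4,g[int(bm)-4:int(bm)+4,bc].round())
```

```text
pics/avg6.png {0.018: [(314, np.float64(-0.46)), (315, np.float64(-0.47)), (316, np.float64(-0.48)), (317, np.float64(-0.73)), (318, np.float64(-0.69)), (319, np.float64(-0.61)), (320, np.float64(-0.47)), (321, np.float64(-0.35)), (322, np.float64(-0.22))], 0.068: [(314, np.float64(1.49)), (315, np.float64(-0.03)), (316, np.float64(-0.15)), (317, np.float64(-0.16)), (318, np.float64(-0.25)), (319, np.float64(-0.33)), (320, np.float64(-0.37)), (321, np.float64(-0.28)), (322, np.float64(-0.06))]} bar [np.float64(0.53), np.float64(0.5), np.float64(0.53)] 
L 292.35 288 [ 57.  53.  53.  57.  75. 101. 132. 150. 162.] R 311.53 306 [141. 156. 167. 164. 153. 145. 154. 167. 174. 182.] bot 207.82 203 [194. 194. 193. 179. 142. 108.  97. 100.]
pics/side9.png {0.018: [(303, np.float64(-0.22)), (304, np.float64(-0.82)), (305, np.float64(-0.62)), (306, np.float64(-0.23)), (307, np.float64(0.13)), (308, np.float64(0.31)), (309, np.float64(0.37)), (310, np.float64(0.44))], 0.068: [(303, np.float64(-0.01)), (304, np.float64(-0.07)), (305, np.float64(-0.02)), (306, np.float64(0.07)), (307, np.float64(0.15)), (308, np.float64(0.2)), (309, np.float64(0.23)), (310, np.float64(0.23))]} bar [np.float64(0.63), np.float64(-17.5), np.float64(-2.38)] 
L 281.9 277 [110.  96.  89.  88.  87.  95. 115. 139. 154.] R 300.19 295 [179. 179. 175. 165. 152. 145. 155. 175. 190. 200.] bot 188.49 184 [193. 194. 195. 176. 115.  58.  47.  53.]
```

```bash
python3 -m pendant '[[[0.065,-0.001,0.15],[0,0,-0.017]],[[0.065,-0.001,0.3],[0,0,-0.017]],[[0.065,-0.001,0.45],[0,0,-0.017]],[[0.065,-0.001,0.6],[0,0,-0.017]],[[0.065,-0.001,0.6],[0,0,-0.017]]]'|sed -n '2,4p'; python3 -m pendant '[[[0,0,0.04],[0,0,0]],[[0,0,0.085],[0,0,0]],[[0,0,0.085],[0,0,0]],[[0,0,0.085],[0,0,0]]]'|sed -n '2,4p'; python3 -c "
from h import *
move([.565,.2325,.063],np.radians(1.5))"
```

```text
position: [0.5489, 0.2322, 0.0772]
tcp_rot: [0.001, 1.0, 0.015, -0.005]
wrist_force: [-1.3, 0.4, -4.1]
position: [0.5531, 0.2336, 0.0651]
tcp_rot: [-0.0, 1.0, 0.015, 0.001]
wrist_force: [0.2, 0.3, -3.8]
shift [0.0592 0.0072 0.0104] turn [-0.0002 -0.0006  0.0023] j6 1.824
```

```bash
python3 -m pendant '[[[0,0.006,0.008],[0,0,0]],[[0.03,0.007,0.008],[0,0,0]],[[0.05,0.008,0.008],[0,0,0]],[[0.05,0.008,0.008],[0,0,0]]]'|sed -n '1,4p'; for i in 1 2 3 4; do python3 -m pendant '[[[0.02,0.001,0],[0,0,0]],[[0.04,0.001,0],[0,0,0]],[[0.04,0.001,0],[0,0,0]]]'|sed -n '2,4p';done
```

```text
clock: 24.85
position: [0.5641, 0.2322, 0.063]
tcp_rot: [-0.0, 1.0, 0.015, 0.001]
wrist_force: [-0.6, -0.7, -4.1]
position: [0.5685, 0.2321, 0.0626]
tcp_rot: [0.0, 1.0, 0.015, -0.003]
wrist_force: [-4.4, -0.9, -0.7]
position: [0.5732, 0.2322, 0.0628]
tcp_rot: [0.0, 1.0, 0.015, -0.006]
wrist_force: [-10.2, 0.7, 4.8]
position: [0.5789, 0.2325, 0.0632]
tcp_rot: [0.0, 1.0, 0.015, -0.008]
wrist_force: [-13.4, 1.0, 8.1]
position: [0.5887, 0.233, 0.0638]
tcp_rot: [-0.0, 1.0, 0.016, -0.006]
wrist_force: [-10.4, 1.0, 9.6]
```

```bash
for i in 1 2; do python3 -m pendant '[[[0.02,0.001,-0.004],[0,0,0]],[[0.04,0.001,-0.004],[0,0,0]],[[0.04,0.001,-0.004],[0,0,0]]]'|sed -n '1,4p';done
```

```text
clock: 26.35
position: [0.5992, 0.234, 0.0638]
tcp_rot: [-0.001, 1.0, 0.015, -0.003]
wrist_force: [-5.9, 3.7, 1.3]
clock: 26.65
position: [0.6121, 0.2322, 0.0643]
tcp_rot: [0.0, 1.0, 0.015, 0.001]
wrist_force: [-0.2, 0.7, -4.1]
```

Force dropped, so the bar passed the gate. I'll test it by pulling back.

```bash
python3 -m pendant '[[[-0.04,-0.001,0],[0,0,0]],[[-0.08,-0.002,0],[0,0,0]],[[-0.12,-0.003,0],[0,0,0]],[[-0.12,-0.003,0],[0,0,0]]]'|sed -n '2,4p'; for i in 1 2 3; do python3 -m pendant '[[[-0.01,0,0],[0,0,0]],[[-0.025,-0.001,0],[0,0,0]],[[-0.025,-0.001,0],[0,0,0]]]'|sed -n '2,4p';done
```

```text
position: [0.586, 0.2321, 0.0646]
tcp_rot: [0.0, 1.0, 0.016, 0.0]
wrist_force: [0.2, -0.2, -4.3]
position: [0.5853, 0.2323, 0.0648]
tcp_rot: [-0.0, 1.0, 0.015, 0.004]
wrist_force: [6.5, 0.2, -7.3]
position: [0.5849, 0.2324, 0.0653]
tcp_rot: [-0.0, 1.0, 0.016, 0.008]
wrist_force: [13.9, -1.3, -10.1]
position: [0.5845, 0.2324, 0.0661]
tcp_rot: [-0.001, 1.0, 0.016, 0.013]
wrist_force: [19.8, -0.6, -11.9]
```

```bash
python3 -m pendant '[[[0.05,0.001,0],[0,0,0]],[[0.1,0.002,0],[0,0,0]],[[0.12,0.003,0.01],[0,0,0]],[[0.12,0.003,0.019],[0,0,0]],[[0.12,0.003,0.019],[0,0,0]]]'|sed -n '2,4p'; python3 -m pendant '[[[0,0,0],[0,0,0]],[[0,0,0],[0,0,0]],[[0,0,0],[0,0,0]],[[0,0,0],[0,0,0]]]' 1;  python3 -m pendant '[[[0,0,-0.15],[0,0,0]],[[0,0,-0.35],[0,0,0]],[[0,0,-0.6],[0,0,0]],[[0,0,-0.7],[0,0,0]],[[0,0,-0.7],[0,0,0]]]'|sed -n '2,4p'
python3 -c "
from h import *
move([.46,.13,.2],np.radians(0))"
```

```text
position: [0.5943, 0.2325, 0.0635]
tcp_rot: [-0.0, 1.0, 0.015, -0.001]
wrist_force: [-5.0, -1.2, 13.2]
clock: 28.85
position: [0.5955, 0.2326, 0.0602]
tcp_rot: [-0.0, 1.0, 0.015, -0.0]
wrist_force: [-0.1, -0.9, -0.5]
gripper_width: 0.0883
grip_force: 0.0
position: [0.5979, 0.2332, 0.2044]
tcp_rot: [-0.001, 1.0, 0.015, 0.004]
wrist_force: [-0.8, 0.5, -0.2]
shift [-0.7053  0.4943  0.0157] turn [-0.001  -0.0038  0.0154] j6 1.803
```

```bash
python3 -c "
from h import *
move([.541,.119,.2],np.radians(0))"; python3 -m pendant '[[[-0.15,0.28,0],[0,0,0.015]],[[-0.3,0.565,0],[0,0,0.015]],[[-0.3,0.565,0],[0,0,0.015]],[[-0.3,0.565,0],[0,0,0.015]],[[-0.3,0.565,0],[0,0,0.015]]]' 0; python3 -c "
from h import *
move([.541,.119,.032],np.radians(0))"
```

```text
shift [-0.3022  0.5618  0.0187] turn [-0.001  -0.0038  0.0154] j6 1.803
clock: 29.85
position: [0.5387, 0.1177, 0.1991]
tcp_rot: [-0.0, 1.0, -0.0, -0.001]
wrist_force: [0.1, 0.6, 0.2]
gripper_width: 0.0576
grip_force: 0.0
shift [ 0.0132 -0.0058  0.8354] turn [-0.0004  0.001  -0.0002] j6 1.659
```

```bash
python3 -m pendant '[[[0,0,0],[0,0,0]],[[0,0,0],[0,0,0]],[[0,0,0],[0,0,0]],[[0,0,0],[0,0,0]],[[0,0,0],[0,0,0]]]' 0|sed -n '4,5p'; python3 -m pendant '[[[0.01,0,0.2],[0,0,0]],[[0.01,0,0.4],[0,0,0]],[[0.01,0,0.6],[0,0,0]],[[0.01,0,0.75],[0,0,0]],[[0.01,0,0.83],[0,0,0]]]';python3 -m pendant '[[[0,0,0],[0,0,0]],[[0,0,0],[0,0,0]]]'
```

```text
wrist_force: [-0.7, 0.4, -0.4]
gripper_width: 0.0176
clock: 30.85
position: [0.5393, 0.1177, 0.0317]
tcp_rot: [0.0, 1.0, 0.0, -0.002]
wrist_force: [-0.2, -0.3, 0.5]
gripper_width: 0.0006
grip_force: 0.0
clock: 31.05
position: [0.5417, 0.1178, 0.0348]
tcp_rot: [-0.0, 1.0, 0.0, 0.0]
wrist_force: [1.0, 0.7, -0.1]
gripper_width: 0.0006
grip_force: 0.0
```

Push left (+y, which is tool −y).

```bash
for i in 1 2 3 4 5; do python3 -m pendant '[[[0,-0.02,0],[0,0,0]],[[0,-0.04,0],[0,0,0]],[[0,-0.06,0],[0,0,0]],[[0,-0.06,0],[0,0,0]]]'|sed -n '2,4p';done
```

```text
position: [0.5416, 0.1304, 0.0351]
tcp_rot: [-0.0, 1.0, 0.001, 0.001]
wrist_force: [0.2, -0.6, -0.8]
position: [0.5413, 0.1419, 0.0345]
tcp_rot: [0.0, 1.0, 0.001, 0.0]
wrist_force: [0.2, -0.5, -0.1]
position: [0.5415, 0.1544, 0.0345]
tcp_rot: [-0.0, 1.0, 0.001, 0.0]
wrist_force: [0.7, -0.4, -0.4]
position: [0.5413, 0.1665, 0.0345]
tcp_rot: [-0.0, 1.0, 0.001, 0.0]
wrist_force: [0.3, -0.1, 0.4]
position: [0.5413, 0.1766, 0.0345]
tcp_rot: [0.001, 1.0, 0.001, 0.0]
wrist_force: [1.9, -7.0, 0.7]
```

Run:
```python
from h import *
s=manip.camera("side");cv2.imwrite("pics/side10.png",s);cv2.imwrite("pics/v10.png",cv2.resize(s[160:260,265:365],None,fx=6,fy=6,interpolation=cv2.INTER_CUBIC))
for z in(.012,.052): print(((proj("side",[.544,.16,z])-[265,160])*6).round(), ((proj("side",[.544,.2,z])-[265,160])*6).round())
```

```text
[214. 414.] [193. 375.]
[212. 355.] [191. 317.]
```

View pics/v10.png

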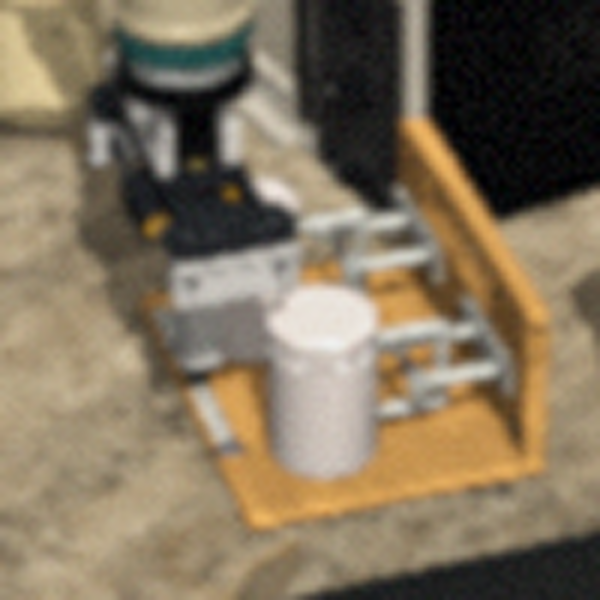

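```bash
for i in 1 2; do python3 -m pendant '[[[0,-0.01,0],[0,0,0]],[[0,-0.02,0],[0,0,0]],[[0,-0.02,0],[0,0,0]]]'|sed -n '2,4p';done
python3 - <<'E'
from h import *
px=lambda a:a
print("bar end before",onplane("side",np.array((410,381))/5+[225,165],.012),"now",onplane("side",np.array((237,446))/6+[265,160],.012))
E
```

```text
position: [0.5413, 0.1769, 0.0346]
tcp_rot: [0.005, 1.0, 0.002, -0.0]
wrist_force: [2.0, -16.2, 2.4]
position: [0.5413, 0.1771, 0.0347]
tcp_rot: [0.008, 1.0, 0.003, -0.0]
wrist_force: [2.5, -25.6, 4.0]
bar end before [0.54344013 0.08779015 0.012     ] now [0.54700589 0.12660862 0.012     ]
```

The lock is at its stop: the bar's end has moved about 39 mm and the force is rising. I'll back off, rise, retreat and check everything.

```bash
python3 -m pendant '[[[0,0.1,0],[0,0,0]],[[0,0.2,0],[0,0,0]],[[0,0.2,0],[0,0,0]]]'|sed -n '2,4p'; python3 -m pendant '[[[0,0,-0.2],[0,0,0]],[[0,0,-0.4],[0,0,0]],[[0,0,-0.6],[0,0,0]],[[0,0,-0.8],[0,0,0]],[[0,0,-1],[0,0,0]]]'|sed -n '2,4p'; python3 -m pendant '[[[-0.2,-0.2,0],[0,0,0]],[[-0.4,-0.4,0],[0,0,0]],[[-0.6,-0.6,0],[0,0,0]],[[-0.8,-0.8,0],[0,0,0]],[[-1,-1,0],[0,0,0]]]'|sed -n '2,4p'; python3 -m pendant '[[[0,-0.2,0],[0,0,0]],[[0,-0.4,0],[0,0,0]],[[0,-0.6,0],[0,0,0]],[[0,-0.8,0],[0,0,0]],[[0,-1,0],[0,0,0]]]'|sed -n '2,4p'
python3 - <<'E'
from h import *
t=manip.camera("top");s=manip.camera("side");cv2.imwrite("pics/topF.png",t);cv2.imwrite("pics/sideF.png",s)
A=cv2.resize(t[180:300,245:445],None,fx=4,fy=4,interpolation=cv2.INTER_CUBIC)[:, :800]
A=cv2.resize(A,(500,300)); B=cv2.resize(s[165:255,280:370],(300,300),interpolation=cv2.INTER_CUBIC); D=cv2.resize(s[270:400,270:400],(300,300),interpolation=cv2.INTER_CUBIC)
T=cv2.resize(t[180:250,245:325],(500,300),interpolation=cv2.INTER_CUBIC)
cv2.imwrite("pics/v11.png",np.vstack([np.hstack([A,B]),np.hstack([T,D])]))
E
```

```text
position: [0.5403, 0.1449, 0.0343]
tcp_rot: [-0.0, 1.0, -0.001, -0.001]
wrist_force: [0.0, 0.9, 0.3]
position: [0.5403, 0.1475, 0.2361]
tcp_rot: [-0.001, 1.0, 0.001, -0.0]
wrist_force: [0.7, 0.4, 0.3]
position: [0.3615, 0.3246, 0.2345]
tcp_rot: [-0.001, 1.0, 0.0, -0.001]
wrist_force: [1.4, 1.2, -0.3]
position: [0.362, 0.5251, 0.2343]
tcp_rot: [-0.0, 1.0, 0.001, -0.001]
wrist_force: [0.6, 0.3, 0.1]
```

View pics/v11.png

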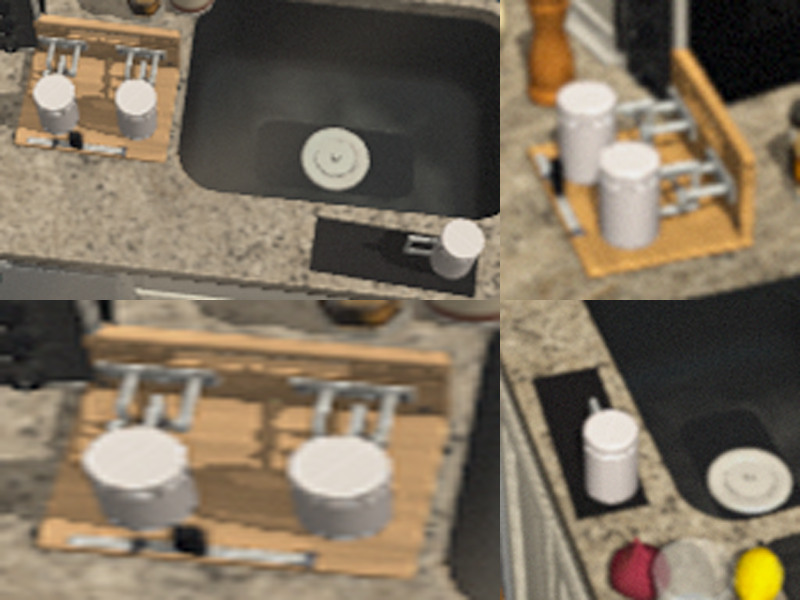

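The picture shows two tins upright with their loops inside the hooks, the knob slid left, and the empty tin standing on the mat.

```bash
python3 -c "
from plant import manip
print(manip.sign_off())"
```

```text
the job is handed in; nothing more can be done
None
```

The job is handed in: the two full tins are snapped onto the hooks and stand on the board, the one empty tin stands upright on the mat, the lock is pushed left to its stop, and only three tins were present.

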